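Snap the puzzle frame shut

ROBOT

A 7-joint arm with a two-finger parallel gripper is mounted at the origin on the work surface. World frame = base frame: x ahead of the robot, y to its left, z up, the work surface at z = 0. Lengths are in m, angles in rad, forces in N, time in s.
With the tool pointing down it reaches from about 0.425 to 0.925 m from the base axis. Payload 6.8 kg.
Tool frame: the origin (TCP) lies at the very end of the fingers, on their centre line; the grasp point (between the pads) lies 19 mm behind it; z points along the fingers, y is the line along which they close (so a half turn about z gives the same grasp; the last joint's range is limited). The gripper opens to 85 mm and grips with 20 to 120 N. Pads are 22 mm wide; open, the fingers measure 114 mm over their backs; the gripper's body (76 mm by 85 mm) begins 54 mm behind the grasp point. The pads swing forward as they close: fully open they stand 13 mm farther back than shut.
Start: joints at [1.054, 0.477, 0.022, 1.555, -0.011, 1.109, -0.083], TCP at [0.268, -0.619, 0.231] pointing down, gripper open.
Joint ranges: [-2.96, 2.96], [-0.34, 2.1], [-1.41, 1.46], [0.24, 2.44], [-1.37, 4.51], [0.17, 1.92], [-2.96, 2.96]. Speed limits (rad/s): [2.39, 2.39, 3.14, 3.14, 3.14, 3.14, 3.14].

INTERFACE

Orientations are given as a rotation vector (axis times angle).
In Python, from bench import monitor, optics, r gives the robot as it stands.
- The arm moves only by the shell command python3 -m crank 'ROWS' [OPENING] [FORCE]. ROWS is JSON, a list of rows, each a list of 2 entries, a list of its own where there are three numbers: the shift along the tool's x, y, z in cm, then the turn, a rotation vector about the tool's x, y, z in rad. A call has 1 to 5 rows; each row shifts and turns the commanded pose from where the row before left it, along the tool's axes as they then stand; what a row does not reach is not made up. A row lasts 1/10 s, in which the tool goes at most 50 mm and 8.59 degrees, less where a joint would pass 70% of its speed; a pose out of reach is approached as far as the arm can. A call is refused whole if a number of a shift passes 5 or a number of a turn 0.15, either way. A call with a gripper value outside its range is refused whole. OPENING is the finger opening in cm, from 0 to 8.54, set as the call begins (- or left out, the last holds). The fingers move at their own pace and stop on an object; FORCE is the grip in N (left out, the last holds). Time passes only in rows, so rows that do not move let the fingers close. It gives the time, the measured TCP pose, the force, the opening and the grip force at its end, in the units of the state.
- monitor.get_obs(): the state, without advancing time (a new reading comes with each control period).
- optics.grab_frame(name): name is "scene" or "top" or "wrist"; returns (picture, depth): 400x640x3 uint8, red, green, blue; 400x640 float32, m along the optical axis (not along the pixel's ray), 0 where there is no reading.
- optics.camera_model(name): a dict with "vertical_fov" (degrees; the focal length in pixels is half the picture's height over the tangent of half this angle, whatever the lens; pixels are square), "cx", "cy" (the principal point, pixels), "R" (3x3) and "t" (3): a world point X has camera coordinates R X + t; the wrist camera has in their place "hand_eye" (4x4, takes a point from camera to tool coordinates, whose origin is the TCP and whose axes are the flange's). Camera axes: x right, y down, z forward; pixel columns grow to the right and rows downward; lengths in m; the calibration is good to about 2 mm. A picture is of the moment at which its call begins: read the wrist's pose just before it. camera_model takes no time and is no camera call.
- r.hand_in(): hands the job in; it is judged then, once.
The state is a dict: "clock": time; "joints": joint angles; "qvel": joint speeds; "tau": joint torques, N m; "tcp_pos": TCP position; "orientation": TCP orientation; "contact_force": force on the tool from outside, world axes, zero at the start; "moment": the same for the moment, N m; "grip_width": finger opening in m; "gripper_force": force on a finger pad.
Only numpy, scipy, OpenCV 4.12 (cv2) and the standard library are available. Lean on these libraries where they do the work, as an engineer would, in place of code of your own. Each camera call takes 0.05 s, during which the arm holds its last target. There are 200 camera calls.

TASK

The finished jigsaw has been laid in its snap frame, but the near rail and perhaps one or both of the side rails still stand open. Fold every open rail over and down until it snaps flat, so that all four clamp the picture, without bearing down on the picture itself or shoving the things round about.

Things in the scene. Friction and masses are not known exactly. Their poses are not given: they have to be found in the camera images.
- frame: Aluminium snap frame lying face up, fixed to the table by non-slip feet. Outside 194 mm (its x) by 244 mm (its y), 13.5 mm high when shut; grey corner pieces 33 mm square, 12.5 mm high. Origin: centre of its underside; x to the far long side, y to the left short side, z up. Hinged rails, each 32 mm wide, near (-x), far (+x), right (-y), left (+y), clamp the picture's edges.
- puzzle_center (a point): Centre of the finished puzzle (200 x 150 x 5 mm, 0.16 kg, orange, lilac, blue and brown) lying loose in the frame's bed, already in its place, 4 mm above the table, with 2 mm play all round. Axes as the frame's.
- rail_near (a joint): Angle in rad of the long rail on the frame's near (-x) side, 176 mm long. 0 = shut, flat over the picture's edge; 1.75 = wide open, leaning 10 degrees outward, free edge 40 mm above the table. Always open at the start. An over-centre spring holds it at either end: below 0.8 rad it snaps shut by itself, above that it springs back open.
- rail_near_hinge (a point): Middle of that rail's hinge line, 9 mm above the table, 2 mm inside the frame's outer edge; does not move with the rail. Shut, the rail reaches 30 mm from here along the frame's +x, its top 13.5 mm above the table. Site axes as the frame's. Pushed inward from outside, 11 mm above this line, the open rail takes about 6 N.
- rail_far (a joint): Angle in rad of the long rail on the far (+x) side, 176 mm long. 0 = shut, flat over the picture's edge; 1.75 = wide open, leaning 10 degrees outward, free edge 40 mm above the table. Shut at the start. An over-centre spring holds it at either end: below 0.8 rad it snaps shut by itself, above that it springs back open.
- rail_far_hinge (a point): Middle of that rail's hinge line, 9 mm above the table, 2 mm inside the frame's outer edge; does not move with the rail. Shut, the rail reaches 30 mm from here along the frame's -x, its top 13.5 mm above the table. Site axes as the frame's. Pushed inward from outside, 11 mm above this line, the open rail takes about 6 N.
- rail_right (a joint): Angle in rad of the short rail on the right (-y) side, 126 mm long. 0 = shut, flat over the picture's edge; 1.75 = wide open, leaning 10 degrees outward, free edge 40 mm above the table. Open or shut at the start, by chance. An over-centre spring holds it at either end: below 0.8 rad it snaps shut by itself, above that it springs back open.
- rail_right_hinge (a point): Middle of that rail's hinge line, 9 mm above the table, 2 mm inside the frame's outer edge; does not move with the rail. Shut, the rail reaches 30 mm from here along the frame's +y, its top 13.5 mm above the table. Site axes as the frame's. Pushed inward from outside, 11 mm above this line, the open rail takes about 6 N.
- rail_left (a joint): Angle in rad of the short rail on the left (+y) side, 126 mm long. 0 = shut, flat over the picture's edge; 1.75 = wide open, leaning 10 degrees outward, free edge 40 mm above the table. Open or shut at the start, by chance. An over-centre spring holds it at either end: below 0.8 rad it snaps shut by itself, above that it springs back open.
- rail_left_hinge (a point): Middle of that rail's hinge line, 9 mm above the table, 2 mm inside the frame's outer edge; does not move with the rail. Shut, the rail reaches 30 mm from here along the frame's -y, its top 13.5 mm above the table. Site axes as the frame's. Pushed inward from outside, 11 mm above this line, the open rail takes about 6 N.
- piece_orange: Orange loose jumbo jigsaw piece, 62 mm square with tabs reaching 20 mm further, 9 mm thick, lying in front of the frame. Origin: centre of its underside. Bystander.
- piece_lilac: Lilac loose jumbo jigsaw piece, 62 mm square with tabs reaching 20 mm further, 9 mm thick, lying right of the frame. Origin: centre of its underside. Bystander.
- piece_blue: Dark blue loose jumbo jigsaw piece, 62 mm square with tabs reaching 20 mm further, 9 mm thick, lying left of the frame. Origin: centre of its underside. Bystander.
- piece_brown: Brown loose jumbo jigsaw piece, 62 mm square with tabs reaching 20 mm further, 9 mm thick, lying beyond the frame. Origin: centre of its underside. Bystander.
- mug: Blue ceramic mug, 84 mm wide, 95 mm high, on the right of the table. Origin: centre of its underside. Bystander.
- glue: White glue bottle with an orange cap, 60 mm wide, 150 mm high, on the left. Origin: centre of its underside. Bystander.
- spreader: Glue spreader (spatula) 200 mm long lying on the right. Origin on its underside. Bystander.
- tray: White sorting tray with small orange pieces, 150 x 210 x 32 mm, on the left. Origin: centre of its underside. Bystander.
Mind the look-alikes: they are no part of the job. There is more than one size of the part that bears puzzle_center; the job needs the largest.

How it is judged:
By the outcome, as a careful person would: the job done as asked, in the order asked, and still so for the second after the job is handed in, with the robot touching nothing.
It also fails if it takes over 51 s, if anything falls off the work surface, if the arm or the gripper's body presses on something with over 40 N, if the wrist force passes 120 N, or if a joint passes its speed limit or range.

## Working session

There is one attempt and no reset: what is moved stays moved. The work goes in short steps, Python scripts to look and compute and a shell command to move; the robot and the scene stay as the last step left them, time stands still between calls to the robot, and variables do not carry over. Pictures are saved under pics/ and viewed, at most 10 in all, crops included, and the job is handed in when it is done.

```bash
mkdir -p pics
cat > h.py <<'E'
import numpy as np,cv2
from bench import monitor,optics,r
from scipy.spatial.transform import Rotation as Ro
def cam(n,obs=None):
    m=optics.camera_model(n); f=200/np.tan(np.radians(m["vertical_fov"])/2)
    if "R" in m: R=np.array(m["R"]);t=np.array(m["t"])
    else:
        H=np.array(m["hand_eye"]);T=np.eye(4);T[:3,:3]=Ro.from_rotvec(obs["orientation"]).as_matrix();T[:3,3]=obs["tcp_pos"]
        W=np.linalg.inv(T@H);R=W[:3,:3];t=W[:3,3]
    return f,m["cx"],m["cy"],R,t
def cloud(n,d,obs=None):
    f,cx,cy,R,t=cam(n,obs); v,u=np.mgrid[:400,:640]
    P=np.stack([(u-cx)/f*d,(v-cy)/f*d,d],-1)
    return (P-t)@R
def save(n,im): cv2.imwrite("pics/"+n,im[...,::-1])
E
python3 - <<'E'
from h import *
o=monitor.get_obs();print(o)
for n in("top","scene"):
    im,d=optics.grab_frame(n);save(n+".png",im);np.savez(n+".npz",im=im,d=d)
    print(n,optics.camera_model(n))
E
```

```text
{'clock': 0.0, 'joints': array([ 1.05388227,  0.47780194,  0.02236134,  1.55644518, -0.01147962,
        1.10931461, -0.08310971]), 'qvel': array([ 6.93193339e-05, -1.89543201e-03, -7.96014410e-04,  9.25409970e-04,
       -2.06442346e-04,  1.52825660e-03, -4.42086633e-04]), 'tau': array([ 3.36268258e-04, -5.96444178e+01,  1.60811026e+00, -2.81190813e+01,
        1.24497194e-02,  9.24247492e-03,  1.20208142e-05]), 'tcp_pos': array([ 0.26805945, -0.6188445 ,  0.23032757]), 'orientation': array([-3.07446394e+00, -6.37346385e-01,  8.38059217e-04]), 'contact_force': array([-1.00382583,  0.71392454,  0.09466007]), 'moment': array([-0.04487727, -0.01867073, -0.0198261 ]), 'gripper_force': 0.0, 'grip_width': 0.08531014729889785}
top {'vertical_fov': 46.20248316860503, 'cx': 323.2117084678708, 'cy': 200.53167514501277, 'R': array([[ 0.01716034, -0.99964823, -0.02022201],
       [-0.98304496, -0.01317561, -0.1828907 ],
       [ 0.18255992,  0.02301761, -0.98292526]]), 't': array([0.04016502, 0.48339538, 1.5109127 ])}
scene {'vertical_fov': 56.51194587901629, 'cx': 324.9105811038462, 'cy': 202.11828705997647, 'R': array([[ 0.4336801 ,  0.90106389,  0.00233009],
       [ 0.68075947, -0.32595172, -0.65598934],
       [-0.59032881,  0.28607575, -0.75476656]]), 't': array([-0.22450209, -0.29531148,  1.48589017])}
```

View pics/top.png

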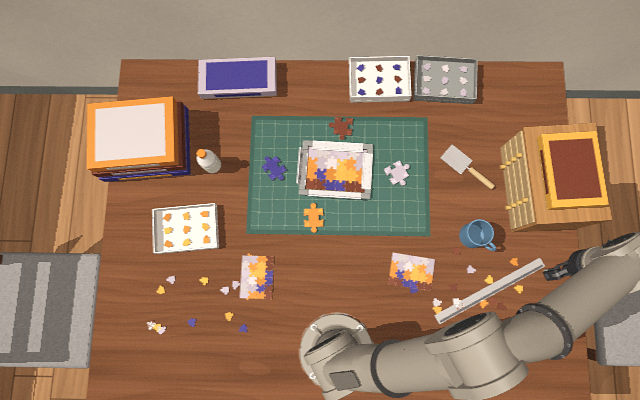

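View pics/scene.png

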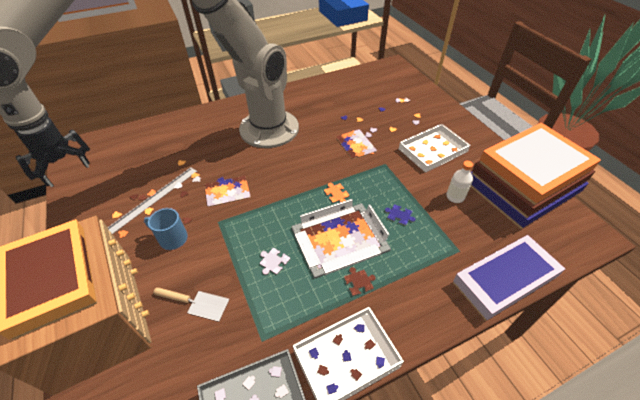

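The puzzle candidates in the top view are at (335,170) inside the frame, (257,277) and (411,271). The one in the frame is the largest and the only one clamped by rails. I'll confirm it with one crop and measure the frame.

Run:
```python
from h import *
a=np.load("top.npz");s=np.load("scene.npz")
c1=cv2.resize(a["im"][105:240,245:430],(800,584),interpolation=cv2.INTER_CUBIC)[:, :]
c1=cv2.resize(c1,(400,292)); c2=cv2.resize(s["im"][170:300,240:420],(400,292),interpolation=cv2.INTER_CUBIC)
c1b=cv2.resize(a["im"][130:210,285:395],(400,292),interpolation=cv2.INTER_CUBIC)
z1=cloud("top",a["d"])[105:240,245:430,2];hm=np.uint8(np.clip(z1/0.05*255,0,255));hm=cv2.applyColorMap(cv2.resize(hm,(400,292),interpolation=cv2.INTER_NEAREST),cv2.COLORMAP_JET)[...,::-1]
save("crop.png",np.vstack([np.hstack([c1,c2]),np.hstack([c1b,hm])]))
P=cloud("top",a["d"]); S=cloud("scene",s["d"])
for n,X in(("top",P),("scene",S)):
    X=X.reshape(-1,3)
    m=(X[:,2]>.02)&(X[:,2]<.06)&(np.abs(X[:,0]-.62)<.15)&(np.abs(X[:,1])<.2)
    print(n,m.sum(),X[m].min(0),X[m].max(0))
print(P[170,335],P[217,313],P[172,398],P[168,274],P[127,342])
```

```text
top 234 [ 0.49260507 -0.11641165  0.02000296] [0.75805984 0.19676289 0.04594356]
scene 439 [ 0.49435436 -0.07585388  0.0200205 ] [0.67364509 0.13947113 0.04215024]
[0.5938776  0.00972998 0.01993279] [0.43105949 0.08150306 0.01800781] [ 0.59103145 -0.20536258  0.01364587] [0.60203096 0.22050015 0.0058843 ] [ 0.75098049 -0.01276758  0.01105486]
```

View pics/crop.png

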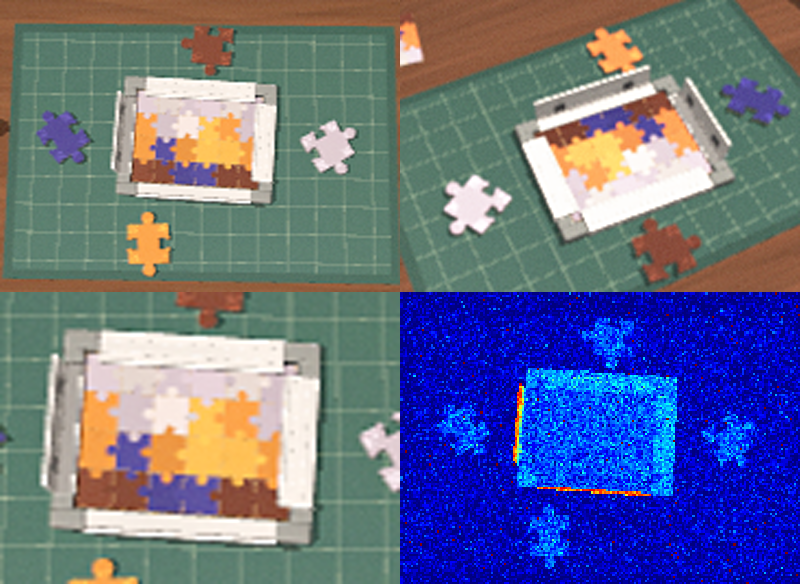

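The near rail (bottom edge, red strip in the height map) and the left rail stand open; far and right are shut. Puzzle in the frame confirmed as the largest. Next, fit the frame pose and work out the moves.

Run:
```python
from h import *
f,cx,cy,R,t=cam("top")
px=np.array([[66,40],[320,52],[312,251],[50,235]])/[3.636,3.65]+[285,130]
def ray(u,z):
    d=R.T@[(u[0]-cx)/f,(u[1]-cy)/f,1]; c=-R.T@t
    return c+d*(z-c[2])/d[2]
W=np.array([ray(u,.0125)[:2] for u in px]);M=np.array([[97,122],[97,-122],[-97,-122],[-97,122]])/1e3
c=W.mean(0);U,_,V=np.linalg.svd(M.T@(W-c));A=(U@V).T
print("corners",W.round(4),"c",c,"yaw",np.arctan2(A[1,0],A[0,0]),"res mm",((M@A.T+c-W)*1e3).round(1))
print("near hinge",c+A@[-.095,0],"left hinge",c+A@[0,.12])
o=monitor.get_obs();Q=Ro.from_rotvec(o["orientation"]).as_matrix();print(Q.round(3))
tg=np.r_[c+A@[-.155,0],.12];print("to standoff near, tool cm",tg,(Q.T@(tg-o["tcp_pos"])*100).round(1))
```

```text
corners [[ 0.6983  0.1216]
 [ 0.6891 -0.1205]
 [ 0.497  -0.1127]
 [ 0.5089  0.1319]] c [0.59831605 0.0050731 ] yaw -0.04499957921891039 res mm [[ 2.4  1. ]
 [ 0.7 -0.6]
 [-1.1  0.2]
 [-2.  -0.6]]
near hinge [0.50341222 0.00934662] left hinge [0.60371418 0.12495162]
[[ 0.918  0.398 -0.001]
 [ 0.398 -0.918  0.001]
 [-0.    -0.002 -1.   ]]
to standoff near, tool cm [0.44347296 0.01204568 0.12      ] [ 41.2 -50.9  11.1]
```

```bash
python3 -m crank '[[[3.4,-3.1,0],[0,0,0]],[[3.4,-3.1,0],[0,0,0]],[[3.4,-3.1,0],[0,0,0]],[[3.4,-3.1,0],[0,0,0]],[[3.4,-3.1,0],[0,0,0]]]' 0 20
python3 -m crank '[[[3.4,-3.1,0],[0,0,0]],[[3.4,-3.1,0],[0,0,0]],[[3.4,-3.1,0],[0,0,0]],[[3.4,-3.1,0],[0,0,0]],[[3.4,-3.1,0],[0,0,0]]]'
python3 -m crank '[[[3.4,-3.1,0],[0,0,0]],[[3.4,-3.1,0],[0,0,0]],[[3.4,-3.1,0],[0,0,0]],[[3.4,-3.1,0],[0,0,0]],[[3.4,-3.1,0],[0,0,0]]]'
python3 -m crank '[[[0,0,0],[0,0,0.15]],[[0,0,0],[0,0,0.15]],[[0,0,0],[0,0,0.15]],[[0,0,0],[0,0,0]],[[0,0,0],[0,0,0]]]'
python3 - <<'E'
from h import *
o=monitor.get_obs();im,d=optics.grab_frame("wrist");save("w1.png",im);np.savez("w1.npz",im=im,d=d,**{k:o[k] for k in("tcp_pos","orientation")})
print(Ro.from_rotvec(o["orientation"]).as_matrix().round(3))
E
```

```text
clock: 0.6
tcp_pos: [0.363, -0.4077, 0.231]
orientation: [-3.076, -0.637, 0.0]
contact_force: [1.0, 0.1, -0.1]
grip_width: 0.0124
gripper_force: 0.0
clock: 1.1
tcp_pos: [0.4573, -0.198, 0.2312]
orientation: [3.076, 0.637, -0.0]
contact_force: [0.1, -0.7, 0.4]
grip_width: -0.0003
gripper_force: 0.0
clock: 1.6
tcp_pos: [0.5517, 0.0116, 0.2311]
orientation: [3.076, 0.637, -0.001]
contact_force: [0.4, 0.4, -0.2]
grip_width: -0.0003
gripper_force: 0.0
clock: 2.1
tcp_pos: [0.5513, 0.01, 0.2311]
orientation: [3.141, -0.058, -0.001]
contact_force: [-0.2, -1.1, 0.0]
grip_width: 0.0003
gripper_force: 0.0
[[ 0.999 -0.037 -0.   ]
 [-0.037 -0.999 -0.   ]
 [-0.     0.    -1.   ]]
```

View pics/w1.png

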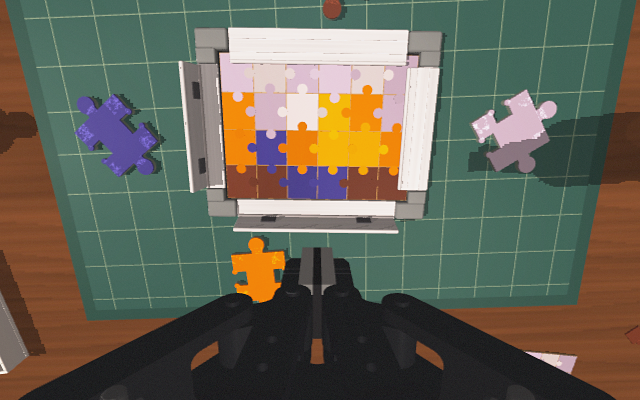

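The wrist view shows the frame corners at (195,29), (443,32), (425,218) and (209,216). The near rail's free edge is at about (316,230) and the left rail's at about (186,126).

Run:
```python
from h import *
a=np.load("w1.npz")
f,cx,cy,R,t=cam("wrist",a)
px=np.array([[195,29],[443,32],[425,218],[209,216]])
def ray(u,z):
    d=R.T@[(u[0]-cx)/f,(u[1]-cy)/f,1]; c=-R.T@t
    return c+d*(z-c[2])/d[2]
W=np.array([ray(u,.0125)[:2] for u in px]);M=np.array([[97,122],[97,-122],[-97,-122],[-97,122]])/1e3
c=W.mean(0);U,_,V=np.linalg.svd(M.T@(W-c));A=(U@V).T
print("c",c,"yaw",np.arctan2(A[1,0],A[0,0]),"res mm",((M@A.T+c-W)*1e3).round(1))
print("near hinge",c+A@[-.095,0],"left hinge",c+A@[0,.12])
print("free edges",ray([234,230],.04),ray([398,231],.04),ray([180,62],.04),ray([193,190],.04),"orange",[ray(u,.009) for u in([256,238],[287,260])])
```

```text
c [0.60146438 0.00610113] yaw -0.047702134452947756 res mm [[ 2.2  1.6]
 [ 2.2 -1.8]
 [-2.2 -0.6]
 [-2.1  0.8]]
near hinge [0.50657245 0.01063111] left hinge [0.60718647 0.12596462]
free edges [0.50443064 0.09797364 0.04      ] [ 0.49685284 -0.07398158  0.04      ] [0.66904649 0.13041072 0.04      ] [0.54885635 0.13503267 0.04      ] orange [array([0.48287438, 0.08210931, 0.009     ]), array([0.45392911, 0.04803698, 0.009     ])]
```

```bash
python3 -m crank '[[[-4.3,0,0],[0,0,0]],[[-4.3,0,0],[0,0,0.01]],[[0,0,4.4],[0,0,0]],[[0,0,4.4],[0,0,0]],[[0,0,4.4],[0,0,0]]]'
python3 -m crank '[[[0,0,4.4],[0,0,0]],[[0,0,2.3],[0,0,0]],[[0,0,1],[0,0,0]],[[0,0,0],[0,0,0]],[[0,0,0],[0,0,0]]]'
```

```text
clock: 2.65
tcp_pos: [0.466, 0.0134, 0.0989]
orientation: [-3.14, 0.076, -0.005]
contact_force: [0.6, 0.1, -0.2]
grip_width: 0.0001
gripper_force: 0.0
clock: 3.15
tcp_pos: [0.4665, 0.0137, 0.0233]
orientation: [-3.14, 0.079, -0.003]
contact_force: [0.2, 0.0, -0.2]
grip_width: -0.0004
gripper_force: 0.0
```

Now push the near rail inward, slowly.

```bash
python3 -m crank '[[[0.8,0,0],[0,0,0]],[[0.8,0,0],[0,0,0]],[[0.5,0,0],[0,0,0]],[[0.4,0,0],[0,0,0]],[[0,0,0],[0,0,0]]]'
python3 -m crank '[[[0.5,0,0],[0,0,0]],[[0.5,0,0],[0,0,0]],[[0.4,0,0],[0,0,0]],[[0.4,0,0],[0,0,0]],[[0,0,0],[0,0,0]]]'
python3 - <<'E'
from h import *
o=monitor.get_obs();im,d=optics.grab_frame("wrist");P=cloud("wrist",d,o)
im2,d2=optics.grab_frame("scene");save("s2.png",np.hstack([im[:,:],cv2.resize(im2[170:300,240:420],(554,400))])[:, :, :]);
a=cv2.imread("pics/s2.png");cv2.imwrite("pics/s2.png",cv2.resize(a,(800,268)))
E
```

```text
clock: 3.65
tcp_pos: [0.4909, 0.0122, 0.0224]
orientation: [-3.141, 0.081, -0.0]
contact_force: [-2.2, 0.1, 1.0]
grip_width: 0.0003
gripper_force: 1.0
clock: 4.15
tcp_pos: [0.5102, 0.0114, 0.0226]
orientation: [-3.14, 0.081, -0.004]
contact_force: [-1.0, 0.6, -0.6]
grip_width: 0.0001
gripper_force: 0.0
```

View pics/s2.png

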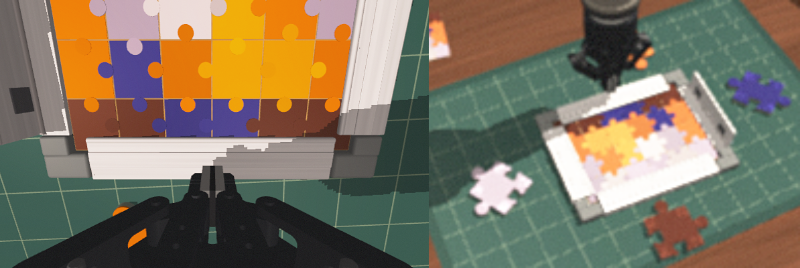

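The near rail has snapped flat; the left one is still open. Retreat up, then turn the tool so its 22 mm face pushes the left rail.

```bash
python3 -m crank '[[[0,0,-3],[0,0,0]],[[0,0,-4],[0,0,0]],[[0,0,-4],[0,0,0]],[[3,-4,0],[0,0,0]],[[3,-4,0],[0,0,0]]]'
python3 -m crank '[[[3,-4,0],[0,0,0]],[[0,-3,0],[0,0,0]],[[0,0,0],[0,0,0]]]'
python3 -c "
from h import *
o=monitor.get_obs();print(o['joints'],o['tcp_pos'])"
```

```text
clock: 4.75
tcp_pos: [0.5743, 0.0875, 0.1347]
orientation: [3.14, -0.086, 0.007]
contact_force: [0.3, -0.4, 0.0]
grip_width: -0.0
gripper_force: 0.0
clock: 5.05
tcp_pos: [0.6058, 0.1634, 0.1323]
orientation: [-3.137, 0.069, -0.0]
contact_force: [-0.5, 0.7, 0.8]
grip_width: -0.0004
gripper_force: 0.0
[-0.1552899   0.51877862 -0.27752369  1.74769332  0.17006033  0.89686203
 -2.11911947] [0.60583374 0.1633917  0.13229295]
```

```bash
python3 -m crank '[[[0,0,0],[0,0,-0.15]],[[0,0,0],[0,0,-0.15]],[[0,0,0],[0,0,-0.15]],[[0,0,0],[0,0,-0.15]],[[0,0,0],[0,0,-0.15]]]'
python3 -m crank '[[[0,0,0],[0,0,-0.15]],[[0,0,0],[0,0,-0.15]],[[0,0,0],[0,0,-0.15]],[[0,0,0],[0,0,-0.15]],[[0,0,0],[0,0,-0.15]]]'
python3 -m crank '[[[0,0,0],[0,0,-0.07]],[[0,0,0],[0,0,0]],[[0,0,0],[0,0,0]]]'
python3 -c "
from h import *
o=monitor.get_obs();Q=Ro.from_rotvec(o['orientation']).as_matrix();print(Q.round(3),o['joints'],Q.T@(np.array([.608,.166,.022])-o['tcp_pos'])*100)"
```

```text
clock: 5.55
tcp_pos: [0.6057, 0.1554, 0.1322]
orientation: [2.948, 1.083, -0.001]
contact_force: [0.3, 0.6, -0.3]
grip_width: -0.0003
gripper_force: 0.0
clock: 6.05
tcp_pos: [0.6057, 0.1553, 0.1321]
orientation: [2.347, 2.088, -0.001]
contact_force: [0.2, 0.1, -0.9]
grip_width: 0.0
gripper_force: 0.0
clock: 6.35
tcp_pos: [0.6059, 0.1558, 0.1321]
orientation: [2.281, 2.16, -0.001]
contact_force: [0.7, 0.1, -0.4]
grip_width: -0.0001
gripper_force: 0.0
[[ 0.055  0.999 -0.   ]
 [ 0.999 -0.055 -0.001]
 [-0.001 -0.    -1.   ]] [ 0.10745019  0.58217456 -0.63348508  1.7325933   0.40829124  0.96247711
 -0.74006755] [ 1.03991217  0.15746344 11.01396707]
```

```bash
python3 -m crank '[[[1,0.2,0],[0,0,0]],[[0,0,4],[0,0,0]],[[0,0,4],[0,0,0]],[[0,0,3],[0,0,0]],[[0,0,0],[0,0,0]]]'
python3 -m crank '[[[-0.8,0,0],[0,0,0]],[[-0.8,0,0],[0,0,0]],[[-0.5,0,0],[0,0,0]],[[-0.4,0,0],[0,0,0]],[[0,0,0],[0,0,0]]]'
python3 -m crank '[[[-0.5,0,0],[0,0,0]],[[-0.5,0,0],[0,0,0]],[[-0.5,0,0],[0,0,0]],[[-0.4,0,0],[0,0,0]],[[0,0,0],[0,0,0]]]'
```

```text
clock: 6.85
tcp_pos: [0.6055, 0.1659, 0.0182]
orientation: [-2.276, -2.161, 0.011]
contact_force: [0.2, -0.2, -1.2]
grip_width: 0.0002
gripper_force: 0.0
clock: 7.35
tcp_pos: [0.6085, 0.1414, 0.0237]
orientation: [2.279, 2.161, 0.004]
contact_force: [1.1, 2.9, 1.8]
grip_width: 0.0001
gripper_force: 1.5
clock: 7.85
tcp_pos: [0.6056, 0.1202, 0.0215]
orientation: [2.28, 2.161, -0.005]
contact_force: [1.1, -0.2, -0.5]
grip_width: 0.0001
gripper_force: 0.0
```

Force dropped back to zero, as it did for the near rail. Retreat and verify.

```bash
python3 -m crank '[[[0,0,-3],[0,0,0]],[[0,0,-4],[0,0,0]],[[0,0,-4],[0,0,0]],[[4,0,-4],[0,0,0]],[[4,0,-4],[0,0,0]]]'
python3 -m crank '[[[4,0,0],[0,0,0]],[[4,0,0],[0,0,0]],[[0,0,0],[0,0,0]],[[0,0,0],[0,0,0]],[[0,0,0],[0,0,0]]]'
python3 - <<'E'
from h import *
im,d=optics.grab_frame("top");im2,d2=optics.grab_frame("scene")
save("end.png",np.hstack([cv2.resize(im[105:240,245:430],(400,292),interpolation=3),cv2.resize(im2[160:300,220:412],(400,292),interpolation=3)]))
X=cloud("scene",d2).reshape(-1,3)
m=(X[:,2]>.022)&(X[:,2]<.06)&(np.abs(X[:,0]-.6)<.12)&(np.abs(X[:,1])<.15);print(m.sum(),X[m].round(3)[:8])
E
```

```text
clock: 8.35
tcp_pos: [0.61, 0.1919, 0.2043]
orientation: [2.282, 2.159, -0.002]
contact_force: [0.6, 0.3, -0.6]
grip_width: -0.0004
gripper_force: 0.0
clock: 8.85
tcp_pos: [0.6142, 0.2713, 0.2023]
orientation: [2.279, 2.161, -0.003]
contact_force: [0.2, -1.0, -0.9]
grip_width: 0.0
gripper_force: 0.0
0 []
```

View pics/end.png

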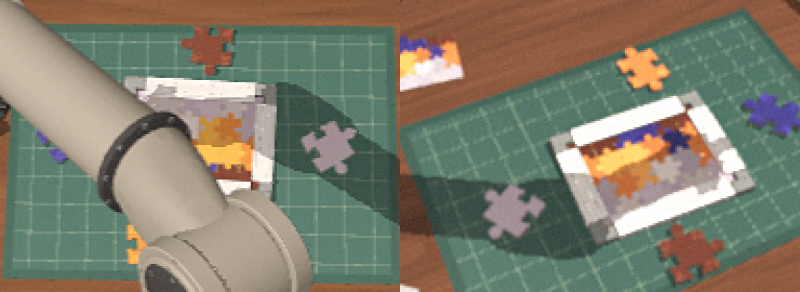

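All four rails lie flat in the scene view, nothing stands above 22 mm over the frame, and the loose pieces look unmoved.

```bash
python3 -c "
from bench import r
print(r.hand_in())"
```

```text
the job is handed in; nothing more can be done
None
```

I folded the near and left rails shut (right and far were already down), so all four now clamp the puzzle; the loose pieces look unmoved and I handed the job in at about 9 s.

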